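# Set the ticket stand in the display board and hold the spring clip open on its card

## Robot

A 6-joint arm with a two-finger parallel gripper is mounted at the origin on a cart in front of the work surface, level with it; the furniture and walls round the work are solid. World frame = base frame: x ahead of the robot, y to its left, z up, the work surface at z = 0. Lengths are in m, angles in rad, forces in N, time in s.
With the tool pointing down it reaches from about 0.3 to 0.875 m from the base axis. Payload 6.4 kg.
Tool frame: the origin (TCP) lies between the finger pads; the fingertips stand 19 mm ahead of it and the grasp point (between the pads) is the TCP (ctrl.tips_ahead is the z of the fingertips in the tool frame, in m); z points along the fingers, y is the line along which they close (so a half turn about z gives the same grasp; the last joint's range is limited). The gripper opens to 85 mm and grips with 20 to 120 N. Pads are 22 mm wide; open, the fingers measure 114 mm over their backs; the gripper's body (76 mm by 85 mm) begins 54 mm behind the grasp point. The pads swing forward as they close: fully open they stand 13 mm farther back than shut.
Start: joints at [-1.533, 0.181, 1.607, -0, 1.354, -0.206], TCP at [0.139, -0.558, 0.226] pointing down, gripper open.
Joint ranges: [-2.99, 2.99], [-0.89, 2.07], [0.3, 2.58], [-1.14, 4.28], [0, 2.63], [-3.12, 3.12]. Speed limits (rad/s): [2.57, 2.57, 3.01, 3.14, 3.14, 3.14].

## Interface

Orientations are given as a unit quaternion [w, x, y, z].
In Python, from bench import readout, vision, ctrl gives the robot as it stands.
- The arm moves only by the tool play_rows, never from a script. Its arguments are lists of equal length, an entry for each row: "xyz": the shift along the tool's x, y, z in mm, a list of three; "rot": the turn, a rotation vector about the tool's x, y, z in rad, a list of three; "grip": the opening, from 0 (shut) to 1 (fully open). In form: {"xyz": [[x, y, z], ...], "rot": [[rx, ry, rz], ...], "grip": [grip, ...]}. A call has exactly 10 rows; each row is the pose to reach, as a shift and turn from the pose commanded when the call began, along the tool's axes at that moment; what a row does not reach only later rows make up. A row lasts 1/8 s, in which the tool goes at most 62.5 mm and 10.7 degrees, less where a joint would pass 70% of its speed; a pose out of reach is approached as far as the arm can. A call with a gripper value outside its range is refused whole. The fingers move at their own pace and stop on an object; the grip force is fixed at half the most. Time passes only in rows, so rows that repeat a pose let the fingers close, or fill a call up. It gives the time, the measured TCP pose, the force, the opening and the grip force at its end, in the units of the state.
- readout.get_obs(): the state, without advancing time (a new reading comes with each control period).
- vision.camera(name): name is "side" or "top" or "wrist"; returns a dict with "color" (400x640x3 uint8, red, green, blue), "depth" (400x640 float32, m along the optical axis (not along the pixel's ray), 0 where there is no reading), "camera_matrix" (3x3 intrinsics, pixels), "extrinsics" (4x4, takes a point from camera to world coordinates); the wrist camera has in their place "hand_eye" (4x4, takes a point from camera to tool coordinates, whose origin is the TCP and whose axes are the flange's). Camera axes: x right, y down, z forward; pixel columns grow to the right and rows downward; lengths in m; the calibration is good to about 2 mm. The wrist camera is an equidistant fisheye: a pixel r from the principal point sees the ray r / f radians off the axis. A picture is of the moment at which its call begins: read the wrist's pose just before it.
- ctrl.hand_in(): hands the job in; it is judged then, once.
The state is a dict: "time_s": time; "q": joint angles; "dq": joint speeds; "joint_efforts": joint torques, N m; "eef_pos": TCP position; "eef_rot": TCP orientation; "wrist_force": force on the tool from outside, world axes, zero at the start; "torque": the same for the moment, N m; "opening": opening from 0.0 (shut) to 1.0 (fully open); "grasp_force": force on a finger pad.
Only numpy, scipy, OpenCV 4.12 (cv2) and the standard library are available. Lean on these libraries where they do the work, as an engineer would, in place of code of your own. Each camera call takes 0.05 s, during which the arm holds its last target. There are 200 camera calls.

## Task

Press the ticket stand's wooden foot down into the recess at the front of the display board until its collar sits flush on the board, and let go. Then squeeze the white spring clip open, lift it off the rim of the ticket tray and hold it wide open astride the middle of the card's top edge, square to the card and with a jaw hanging clear on either side, so that I can slip a ticket in. Finish while still holding it open there; leave the cakes and jars where they are.

Things in the scene. Friction and masses are not known exactly. Their poses are not given: they have to be found in the camera images.
- board: Brown wooden display board with dark rounded end strips, fixed, 170 mm deep (x), 200 mm wide (y), 22 mm high. Two wrapped butter bars lie loose on its back two thirds. Origin at the centre of its underside; x runs from its front edge (nearest the robot) to its back, z up.
- recess (a point): Middle of the recess's mouth in the board's top face, 22 mm above the table, 27 mm behind the board's front edge; axes as the board's. The recess is an upright-walled pocket 26 mm along x, 54 mm along y, 15.5 mm deep; the foot has 2 mm play on each side.
- stand: Loose ticket stand, 0.08 kg, standing upright: light wooden foot with a blank stiff white card. Origin: centre of its underside; x across the card's thickness, y along its width, z up. Foot tenon 22 (x) x 50 (y) x 14 mm high, lower edges rounded; collar 30 x 62 mm, 14 to 28 mm up; card 3 mm thick, 62 mm wide, up to 80 mm. Fits either way round. Grip it across the 62 mm width, at the collar's ends.
- shoulder (a point): Centre of the underside of the stand's collar, 14 mm above the stand's origin; level with point recess when the foot is fully home.
- card_top (a point): Middle of the card's top edge, 80 mm above the stand's origin; axes as the stand's.
- tray: Light wooden ticket tray, open above, fixed, 110 mm deep (x), 150 mm wide (y), 45 mm high, walls 4 mm, one cross wall; a pen and two label stacks lie in it below the rim. Origin at the centre of its underside, axes as the board's. The clip is clamped on its front wall, whose middle is 53 mm in front of the origin.
- clip: White plastic spring clip, black rubber lips, loose, 0.09 kg, pushed fully down on the tray's front wall at the start, upright, jaws down. Origin on the pivot pin (its housing, 16 mm along y, is flat 4 mm below), then 49 mm above the table; x along the pin, y across the jaws (the way they open, at right angles to the rim), z up towards the handles. Jaws reach from 7 to 44 mm below the pin, 34 mm wide (x).
- clip_half_a (a joint): Swing of one half of the clip (the other mirrors it), rad: 0 clamped on the tray rim, grows as the clip is squeezed, 0.30 wide open (stop), -0.06 shut on nothing. The gap between the lips (37 to 44 mm below the pin) is 4 mm at 0 and 27 mm at 0.30; above them it is over 12 mm when open.
- catch (a joint): Sprung round steel bar in the recess's front wall, 8.5 mm below the mouth, standing 4.2 mm into the pocket; value (m) grows to 0.004 as it is pushed back, with 3.6 to 6.8 N. It grips the foot: the stand does not sink home by its own weight but needs a push of 2 to 8 N, and it shoves the foot against the back wall.
- clip_grip (a point): Middle between the clip's two thumb plates, 28 mm above the pin, where to squeeze along y; axes as the clip's. The plates are 24 mm wide (x), from 13 to 54 mm above the pin; outside they are 53 mm apart at their tops on the rim and upright, parallel, 22 mm apart when squeezed to the stop, which takes about 10 N a side.
- bar_left: Wrapped butter bar, 57 x 101 x 25 mm, on the left back of the board. Origin at the centre of its underside.
- bar_right: Wrapped butter bar, 57 x 101 x 25 mm, on the right back of the board. Origin at the centre of its underside.
- pack_plain: Ring cake in a film bag, 90 x 94 x 24 mm, on the table in front, the nearer to the middle. Origin at the centre of its underside.
- pack_choc: Chocolate ring cake in a film bag, 90 x 94 x 24 mm, on the table at the front right. Origin at the centre of its underside.
- honey_jar: Honey jar, 64 mm wide, 97 mm high, at the back right. Origin at the centre of its underside.
- jam_jar: Red jam jar, 69 mm wide, 99 mm high, at the back left. Origin at the centre of its underside.
Not all that is in view belongs to the job. What is shaped like the stand but turquoise is not meant.

How it is judged:
By the outcome, as a careful person would: the job done as asked, in the order asked, and still so for the second after the job is handed in, while the arm keeps its last pose, push and grip.
It also fails if it takes over 51 s, if anything falls off the work surface, if the arm or the gripper's body presses on something with over 40 N, if the wrist force passes 120 N, or if a joint passes its speed limit or range.

## Working session

There is one attempt and no reset: what is moved stays moved. The work goes in short steps, Python scripts to look and compute and a tool call to move; the robot and the scene stay as the last step left them, time stands still between calls to the robot, and variables do not carry over. Pictures are saved under pics/ and viewed, at most 11 in all, crops included, and the job is handed in when it is done.

Besides the shell and the picture viewer there is one more tool, called after "Call:" in YAML: its name, and indented under it one key for each argument. play_rows: Moves the arm, as the interface text tells. Its arguments: {"type":"object","properties":{"xyz":{"type":"array","items":{"type":"array","items":{"type":"number"}}},"rot":{"type":"array","items":{"type":"array","items":{"type":"number"}}},"grip":{"type":"array","items":{"type":"number"}}},"required":["xyz","rot","grip"]}

```bash
mkdir -p pics
cat > h.py <<'E'
import numpy as np, cv2
from scipy.spatial.transform import Rotation as R
from bench import readout, vision, ctrl
def rot(q): return R.from_quat([q[1],q[2],q[3],q[0]])
def cloud(c):
    d=c["depth"];K=c["camera_matrix"];E=np.array(c["extrinsics"])
    v,u=np.mgrid[:d.shape[0],:d.shape[1]]
    P=np.stack([(u-K[0][2])/K[0][0]*d,(v-K[1][2])/K[1][1]*d,d],-1)
    W=P@E[:3,:3].T+E[:3,3]; W[d<=0]=np.nan
    return W
E
python3 - <<'E'
from h import *
o=readout.get_obs(); print(o)
for n in("top","side"):
    c=vision.camera(n); cv2.imwrite(f"pics/{n}0.png",c["color"][...,::-1]); np.savez(n+"0.npz",W=cloud(c),color=c["color"],K=c["camera_matrix"],E=c["extrinsics"])
    print(c["camera_matrix"],c["extrinsics"])
print(ctrl.tips_ahead)
E
```

```text
{'time_s': 0.0, 'q': array([-1.53330073e+00,  1.81545201e-01,  1.60796916e+00,  1.92969432e-06,
        1.35378342e+00, -2.06276768e-01]), 'dq': array([-0.00020989, -0.00057012, -0.00070348,  0.00056706, -0.00016461,
        0.0003655 ]), 'joint_efforts': array([-1.48252307e-04, -4.44869256e+01, -3.51342523e+01, -3.67152161e-04,
        9.03120730e-03, -9.53951201e-06]), 'eef_pos': array([ 0.13879499, -0.55744483,  0.22560058]), 'eef_rot': array([-8.49451523e-04,  9.92580736e-01,  1.21584359e-01,  7.28017784e-05]), 'wrist_force': array([ 0.00628968,  0.70025322, -0.64866315]), 'torque': array([0.0204667 , 0.00330304, 0.04513918]), 'grasp_force': 0.0, 'opening': 0.9971155082623117}
[[420.389887     0.         314.30861757]
 [  0.         420.389887   196.21429325]
 [  0.           0.           1.        ]] [[-0.00828343 -0.99386584  0.11028185  0.41800402]
 [-0.99993078  0.00915412  0.00739113 -0.04776986]
 [-0.00835533 -0.11021299 -0.99387287  1.25507223]
 [ 0.          0.          0.          1.        ]]
[[516.06626877   0.         321.4339408 ]
 [  0.         516.06626877 196.2498907 ]
 [  0.           0.           1.        ]] [[-0.87205344 -0.26133291  0.41379694 -0.08425007]
 [-0.48905334  0.43301183 -0.75718398  1.1167002 ]
 [ 0.01869812 -0.86267367 -0.50541519  0.8277268 ]
 [ 0.          0.          0.          1.        ]]
0.019
```

View pics/top0.png

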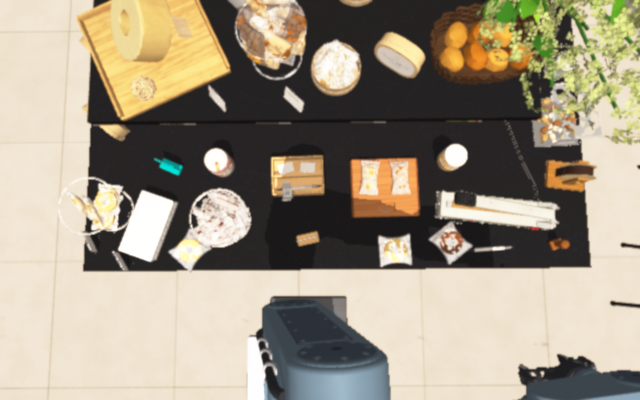

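View pics/side0.png

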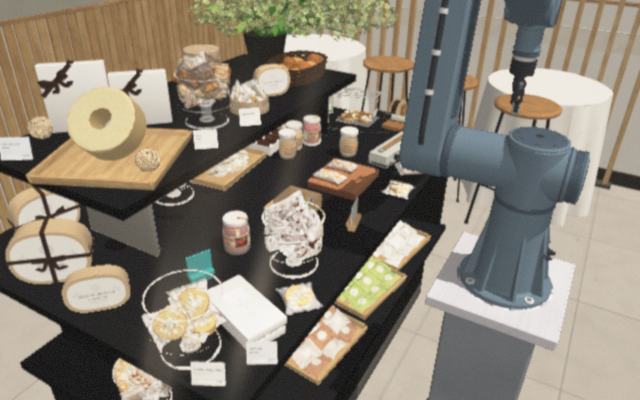

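The top view shows the tray at about (297,175) with the clip at about (288,190). The board is at about (385,187) and the stand at about (308,239). The side view shows the stand near (352,215), with the tray behind the glass jar.

Run:
```python
from h import *
d=np.load("top0.npz");W=d["W"]
def st(n,u0,u1,v0,v1,z0,z1):
    p=W[v0:v1,u0:u1].reshape(-1,3);m=(p[:,2]>z0)&(p[:,2]<z1);p=p[m]
    if len(p)<4: print(n,len(p));return
    r=cv2.minAreaRect((p[:,:2]*1000).astype(np.float32))
    print(n,len(p),"minmax",p.min(0).round(3),p.max(0).round(3),"rect",np.round(r[0],1),np.round(r[1],1),round(r[2],1))
st("stand all",290,325,222,252,.008,.2)
st("stand card",290,325,222,252,.05,.2)
st("stand collar",290,325,222,252,.015,.04)
st("board",345,425,150,222,.012,.03)
st("tray",265,330,150,200,.035,.06)
st("clip",275,305,170,206,.055,.2)
st("plain",370,418,230,270,.008,.1)
st("jars",200,240,140,180,.02,.2)
st("jarh",435,475,140,180,.02,.2)
img=d["color"][140:270,255:440,::-1]
cv2.imwrite("pics/c1.png",cv2.resize(img,None,fx=4.3,fy=4.3,interpolation=cv2.INTER_CUBIC))
```

```text
stand all 221 minmax [ 0.412 -0.048  0.009] [0.462 0.013 0.084] rect [436.9 -17.8] [61.2 49.9] 89.5
stand card 27 minmax [ 0.424 -0.048  0.066] [0.437 0.01  0.084] rect [430.5 -19. ] [ 2.9 60. ] 11.9
stand collar 190 minmax [ 0.412 -0.048  0.02 ] [0.45  0.013 0.033] rect [430.2 -18.1] [29.8 61.2] 12.3
board 2654 minmax [ 0.493 -0.347  0.012] [ 0.665 -0.146  0.03 ] rect [ 579.4 -247. ] [170.2 201.1] 0.9
tray 369 minmax [ 0.553 -0.065  0.035] [0.672 0.085 0.059] rect [611.9  10.2] [117.3 149.7] 1.7
clip 152 minmax [0.536 0.027 0.055] [0.587 0.053 0.104] rect [561.6  40.2] [51.4 26.2] 0.8
plain 778 minmax [ 0.349 -0.321  0.008] [ 0.442 -0.226  0.027] rect [ 395.3 -273.5] [87.5 92.9] 3.3
jars 583 minmax [0.617 0.202 0.02 ] [0.683 0.267 0.105] rect [650.5 234.6] [65.3 64.3] 8.2
jarh 575 minmax [ 0.626 -0.464  0.02 ] [ 0.688 -0.402  0.103] rect [ 656.6 -433.4] [62.3 61.6] 4.4
```

View pics/c1.png

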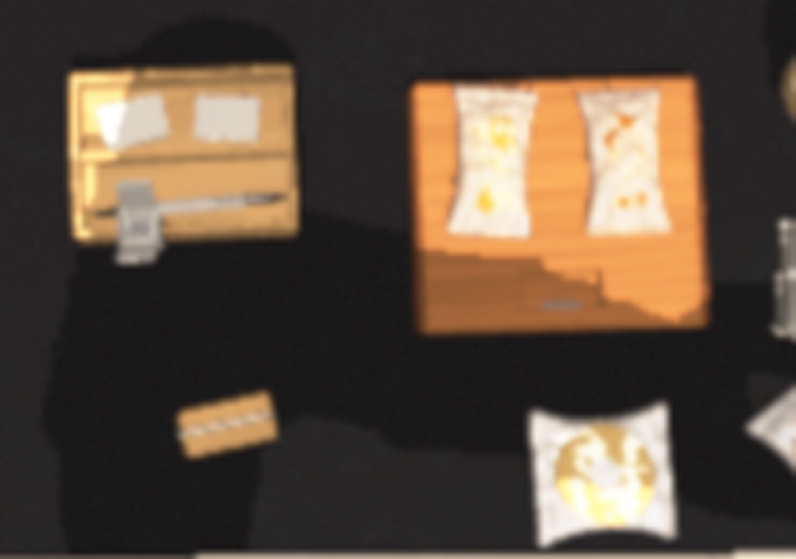

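```bash
cat >> h.py <<'E'
def plan(p,yaw):
    o=readout.get_obs();r=rot(o["eef_rot"])
    T=R.from_euler("z",yaw,degrees=True)*R.from_euler("x",180,degrees=True)
    print("now",np.round(np.array(o["eef_pos"])*1000,1),"t",o["time_s"],"op",round(o["opening"],3),"F",np.round(o["wrist_force"],1))
    print("shift mm",np.round(r.inv().apply(np.array(p)-o["eef_pos"])*1000,1),"rotvec",np.round((r.inv()*T).as_rotvec(),4))
def wcloud(c,o):
    d=c["depth"];K=np.array(c["camera_matrix"]);H=np.array(c["hand_eye"])
    v,u=np.mgrid[:d.shape[0],:d.shape[1]]
    x=(u-K[0,2])/K[0,0];y=(v-K[1,2])/K[1,1];th=np.hypot(x,y);s=np.where(th>1e-9,np.tan(th)/np.maximum(th,1e-9),1)
    P=np.stack([x*s*d,y*s*d,d],-1)@H[:3,:3].T+H[:3,3]
    W=P.reshape(-1,3)@rot(o["eef_rot"]).as_matrix().T+o["eef_pos"]
    W=W.reshape(P.shape);W[(d<=0)|(th>1.3)]=np.nan
    return W
def st(W,n,x0,x1,y0,y1,z0,z1):
    p=W.reshape(-1,3);p=p[(p[:,0]>x0)&(p[:,0]<x1)&(p[:,1]>y0)&(p[:,1]<y1)&(p[:,2]>z0)&(p[:,2]<z1)]
    if len(p)<4: print(n,len(p));return
    r=cv2.minAreaRect((p[:,:2]*1000).astype(np.float32))
    print(n,len(p),"minmax",p.min(0).round(4),p.max(0).round(4),"medz",np.median(p[:,2]).round(4),"rect",np.round(r[0],1),np.round(r[1],1),round(r[2],1))
E
python3 - <<'E'
from h import *
plan([.42,-.018,.20],12.3)
c=vision.camera("wrist"); print(c["camera_matrix"],c["hand_eye"]); print([a for a in dir(ctrl) if a[0]!='_'])
E
```

```text
now [ 138.8 -557.5  225.7] t 0.1 op 0.999 F [-0.2 -0.2  0.3]
shift mm [ 403.1 -455.6   26.5] rotvec [-0.0016 -0.0003  0.0292]
[[309.70691629   0.         322.19352547]
 [  0.         309.70691629 203.31080012]
 [  0.           0.           1.        ]] [[-2.31133792e-04 -9.49409646e-01 -3.14040237e-01  8.02678541e-02]
 [ 9.99999949e-01 -2.89283133e-04  1.38563190e-04  7.63529818e-05]
 [-2.22399773e-04 -3.14040189e-01  9.49409664e-01 -1.46066886e-01]
 [ 0.00000000e+00  0.00000000e+00  0.00000000e+00  1.00000000e+00]]
['MotionError', 'hand_in', 'tips_ahead']
```

Call:
play_rows:
  xyz:
    - [20,-23,1]
    - [60,-68,4]
    - [105,-119,7]
    - [150,-170,10]
    - [195,-220,13]
    - [240,-271,16]
    - [285,-322,19]
    - [330,-373,22]
    - [370,-418,25]
    - [403,-456,26]
  rot:
    - [0,0,0]
    - [0,0,0]
    - [0,0,0.01]
    - [0,0,0.01]
    - [0,0,0.01]
    - [0,0,0.02]
    - [0,0,0.02]
    - [0,0,0.03]
    - [0,0,0.03]
    - [0,0,0.03]
  grip: [1,1,1,1,1,1,1,1,1,1]

```text
time_s: 1.4
eef_pos: [0.412, -0.0325, 0.2012]
eef_rot: [0.0, 0.994, 0.107, 0.0]
wrist_force: [1.7, -1.4, -0.3]
opening: 0.998
grasp_force: 0.0
```

Run:
```python
from h import *
plan([.430,-.018,.20],12.3)
o=readout.get_obs();c=vision.camera("wrist");W=wcloud(c,o)
st(W,"card",.38,.49,-.08,.05,.05,.12)
st(W,"collar",.38,.49,-.08,.05,.022,.034)
st(W,"table",.38,.49,-.08,.05,-.02,.008)
st(W,"top of coll",.38,.49,-.08,.05,.0265,.034)
cv2.imwrite("pics/w1.png",c["color"][...,::-1])
```

```text
now [412.  -32.5 201.2] t 1.4 op 0.998 F [ 1.7 -1.4 -0.3]
shift mm [ 20.7 -10.4   1.2] rotvec [ 0.0007 -0.0008 -0.0009]
card 604 minmax [ 0.4239 -0.0488  0.0504] [0.4394 0.0122 0.0803] medz 0.0747 rect [431.8 -18.4] [ 3.6 62.3] 12.1
collar 912 minmax [ 0.4111 -0.0495  0.022 ] [0.4513 0.014  0.0339] medz 0.0266 rect [431.1 -18.1] [30.  60.1] 11.9
table 8900 minmax [ 0.38   -0.08   -0.0041] [0.49   0.05   0.0012] medz -0.0013 rect [435. -15.] [130. 110.] 90.0
top of coll 478 minmax [ 0.4112 -0.0495  0.0265] [0.4513 0.0137 0.0339] medz 0.0271 rect [431.1 -18.1] [29.1 60. ] 12.1
```

View pics/w1.png

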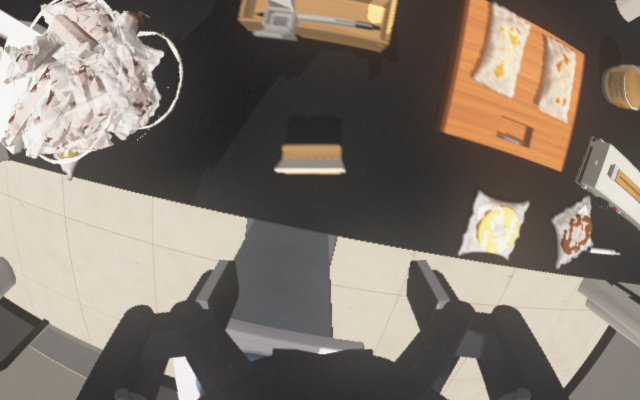

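The wrist view shows the stand at about (310,157) and the recess at about (515,133). The fingertips are at about (222,268) and (425,268).

Run:
```python
from h import *
o=readout.get_obs();c=vision.camera("wrist");W=wcloud(c,o)
T=rot(o["eef_rot"]).inv().apply(W.reshape(-1,3)-o["eef_pos"]).reshape(W.shape)
for a,b in((205,245),(405,450)):
    t=T[255:330,a:b].reshape(-1,3);t=t[(t[:,2]<.04)&(np.abs(t[:,1])<.07)&(np.abs(t[:,0])<.03)]
    print(len(t),t.min(0).round(4),t.max(0).round(4)) if len(t) else print("none")
st(W,"card",.38,.49,-.08,.05,.06,.12)
st(W,"topcollar",.38,.49,-.08,.05,.0255,.034)
st(W,"board",.45,.70,-.38,-.12,.017,.026)
st(W,"recess floor",.50,.545,-.285,-.21,-.01,.012)
plan([.431,-.018,.09],12.1)
```

```text
1968 [-0.0117 -0.0552 -0.0774] [ 0.0175 -0.0303 -0.0156]
2466 [-0.012   0.0302 -0.0772] [ 0.0173  0.0567 -0.0163]
card 479 minmax [ 0.4237 -0.0483  0.0601] [0.4393 0.0123 0.0803] medz 0.0778 rect [431.5 -18. ] [ 3.7 61.5] 11.9
topcollar 793 minmax [ 0.4143 -0.0488  0.0255] [0.4513 0.014  0.034 ] medz 0.0267 rect [431.4 -18.1] [29.4 60. ] 12.5
board 10807 minmax [ 0.4933 -0.3478  0.017 ] [ 0.6673 -0.1451  0.026 ] medz 0.0207 rect [ 580.4 -246.7] [171.3 201.5] 1.1
recess floor 554 minmax [ 0.51   -0.2773  0.0029] [ 0.5363 -0.2295  0.012 ] medz 0.0053 rect [ 523.2 -253.4] [25.7 47.4] 1.1
now [412.5 -28.7 200.8] t 1.5 op 0.996 F [-0.7 -1.2 -0.3]
shift mm [ 20.3  -6.1 110.8] rotvec [-0.002  -0.0007  0.0117]
```

Call:
play_rows:
  xyz:
    - [7,-2,20]
    - [14,-4,40]
    - [20,-6,60]
    - [20,-6,70]
    - [20,-6,75]
    - [20,-6,80]
    - [20,-6,85]
    - [20,-6,85]
    - [20,-6,85]
    - [20,-6,85]
  rot:
    - [0,0,0]
    - [0,0,0.01]
    - [0,0,0.012]
    - [0,0,0.012]
    - [0,0,0.012]
    - [0,0,0.012]
    - [0,0,0.012]
    - [0,0,0.012]
    - [0,0,0.012]
    - [0,0,0.012]
  grip: [1,1,1,1,1,1,1,1,1,1]

```text
time_s: 2.75
eef_pos: [0.4299, -0.0245, 0.1163]
eef_rot: [0.0, 0.995, 0.101, 0.0]
wrist_force: [-1.3, 0.2, -0.2]
opening: 1.001
grasp_force: 0.0
```

Run:
```python
from h import *
o=readout.get_obs();c=vision.camera("wrist");W=wcloud(c,o)
print(rot(o["eef_rot"]).as_euler("zyx",degrees=True))
H=np.array(c["hand_eye"]);K=np.array(c["camera_matrix"])
for z in(-.02,-.006,.006,.019):
    p=H[:3,:3].T@(np.array([.011,.0425,z])-H[:3,3]);th=np.arctan2(np.hypot(p[0],p[1]),p[2]);r=K[0,0]*th/np.hypot(p[0],p[1]);print(z,(p[0]*r+K[0,2]).round(),(p[1]*r+K[1,2]).round())
st(W,"card",.38,.49,-.08,.05,.06,.12)
st(W,"topcollar",.38,.49,-.08,.05,.0255,.034)
plan([.4315,-.018,.038],12.1)
```

```text
[-1.15624787e+01  2.58896645e-02  1.79993075e+02]
-0.02 411.0 258.0
-0.006 405.0 246.0
0.006 399.0 236.0
0.019 394.0 227.0
card 1331 minmax [ 0.4244 -0.0488  0.06  ] [0.4394 0.0124 0.0806] medz 0.0739 rect [431.5 -18.2] [ 4.2 62.3] 12.0
topcollar 1376 minmax [ 0.4258 -0.0478  0.0255] [0.4521 0.014  0.0339] medz 0.0267 rect [439.1 -16.4] [15.  61.6] 11.9
now [429.9 -24.4 116.3] t 2.8 op 1.002 F [ 0.5 -0.2 -0.1]
shift mm [ 2.8 -6.  78.3] rotvec [ 0.0002 -0.0004 -0.0093]
```

Run:
```python
from h import *
o=readout.get_obs();c=vision.camera("wrist");W=wcloud(c,o)
T=rot(o["eef_rot"]).inv().apply(W.reshape(-1,3)-o["eef_pos"]).reshape(W.shape)
for u in(405,412,418,425,435):
    print(u,[(v,*(T[v,u]*1000).round(0)) for v in range(225,300,8)])
cv2.imwrite("pics/w2.png",c["color"][130:400,120:520,::-1].repeat(2,0).repeat(2,1))
```

```text
405 [(225, np.float64(-29.0), np.float64(78.0), np.float64(118.0)), (233, np.float64(-37.0), np.float64(79.0), np.float64(118.0)), (241, np.float64(-45.0), np.float64(80.0), np.float64(118.0)), (249, np.float64(-54.0), np.float64(81.0), np.float64(118.0)), (257, np.float64(-64.0), np.float64(82.0), np.float64(119.0)), (265, np.float64(-71.0), np.float64(82.0), np.float64(116.0)), (273, np.float64(-81.0), np.float64(84.0), np.float64(117.0)), (281, np.float64(-91.0), np.float64(85.0), np.float64(117.0)), (289, np.float64(-102.0), np.float64(87.0), np.float64(118.0)), (297, np.float64(-720.0), np.float64(367.0), np.float64(954.0))]
412 [(225, np.float64(-28.0), np.float64(85.0), np.float64(117.0)), (233, np.float64(-37.0), np.float64(86.0), np.float64(117.0)), (241, np.float64(-46.0), np.float64(87.0), np.float64(118.0)), (249, np.float64(-54.0), np.float64(88.0), np.float64(118.0)), (257, np.float64(-64.0), np.float64(89.0), np.float64(119.0)), (265, np.float64(8.0), np.float64(43.0), np.float64(-22.0)), (273, np.float64(4.0), np.float64(43.0), np.float64(-22.0)), (281, np.float64(1.0
[... 1356 characters left out ...]
)), (297, np.float64(5.0), np.float64(43.0), np.float64(-44.0))]
435 [(225, np.float64(-29.0), np.float64(109.0), np.float64(118.0)), (233, np.float64(-38.0), np.float64(110.0), np.float64(118.0)), (241, np.float64(-46.0), np.float64(111.0), np.float64(118.0)), (249, np.float64(-55.0), np.float64(113.0), np.float64(118.0)), (257, np.float64(-64.0), np.float64(114.0), np.float64(117.0)), (265, np.float64(-73.0), np.float64(116.0), np.float64(118.0)), (273, np.float64(7.0), np.float64(53.0), np.float64(-28.0)), (281, np.float64(11.0), np.float64(48.0), np.float64(-41.0)), (289, np.float64(10.0), np.float64(46.0), np.float64(-46.0)), (297, np.float64(11.0), np.float64(44.0), np.float64(-52.0))]
```

View pics/w2.png

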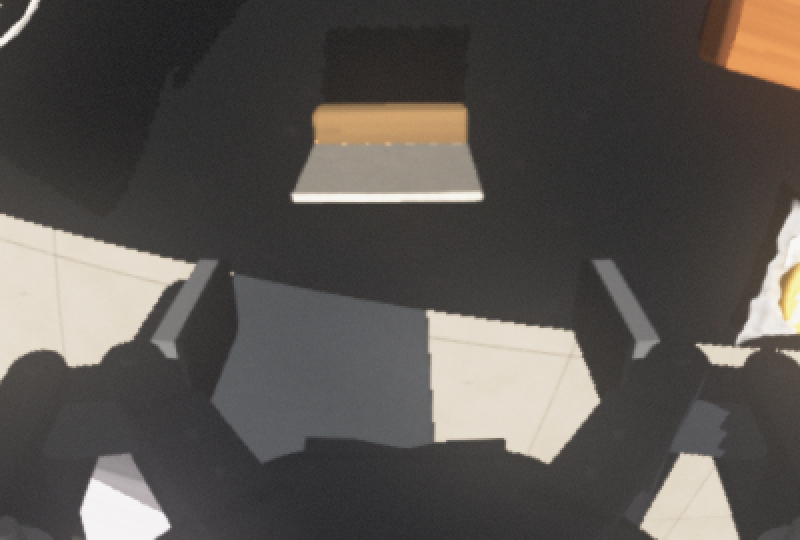

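Run:
```python
from h import *
o=readout.get_obs();c=vision.camera("wrist");W=wcloud(c,o)
T=rot(o["eef_rot"]).inv().apply(W.reshape(-1,3)-o["eef_pos"]).reshape(W.shape)*1000
print([(v,*T[v,320].round(0)) for v in (340,350,360,380,395)])
W=cloud(vision.camera("side")).reshape(-1,3)
t=rot(o["eef_rot"]).inv().apply(W-o["eef_pos"])*1000
for s in(1,-1):
    m=(np.abs(t[:,0])<25)&(s*t[:,1]>36)&(s*t[:,1]<65)&(t[:,2]<70)&(t[:,2]>-140)
    q=t[m];print(s,len(q),np.histogram(q[:,2],bins=np.arange(-140,80,10)), q.max(0) if len(q) else "")
```

```text
[(340, np.float64(-326.0), np.float64(-4.0), np.float64(281.0)), (350, np.float64(-326.0), np.float64(-4.0), np.float64(254.0)), (360, np.float64(10.0), np.float64(-1.0), np.float64(-81.0)), (380, np.float64(11.0), np.float64(-1.0), np.float64(-90.0)), (395, np.float64(11.0), np.float64(-0.0), np.float64(-95.0))]
1 71 (array([ 0,  0,  0,  0,  2,  1,  1,  6, 12, 12, 15, 20,  2,  0,  0,  0,  0,
        0,  0,  0,  0]), array([-140, -130, -120, -110, -100,  -90,  -80,  -70,  -60,  -50,  -40,
        -30,  -20,  -10,    0,   10,   20,   30,   40,   50,   60,   70])) [  7.02480633  63.46525579 -19.21015312]
-1 240 (array([17, 39, 25,  5,  9, 11, 24,  7, 16, 29, 29, 19,  4,  0,  0,  0,  0,
        0,  2,  1,  3]), array([-140, -130, -120, -110, -100,  -90,  -80,  -70,  -60,  -50,  -40,
        -30,  -20,  -10,    0,   10,   20,   30,   40,   50,   60,   70])) [ 11.67379386 -36.07729738  67.93856851]
```

Both cameras agree that the open fingertips end about 20 mm behind the reported TCP, and the gripper body about 81 mm behind it. That is roughly 27 mm different from the stated values, so I'll use the measured figures.

Call:
play_rows:
  xyz:
    - [1,-3,5]
    - [3,-6,12]
    - [3,-6,30]
    - [3,-6,50]
    - [3,-6,70]
    - [3,-6,85]
    - [3,-6,98]
    - [3,-6,108]
    - [3,-6,108]
    - [3,-6,108]
  rot:
    - [0,0,-0.005]
    - [0,0,-0.009]
    - [0,0,-0.009]
    - [0,0,-0.009]
    - [0,0,-0.009]
    - [0,0,-0.009]
    - [0,0,-0.009]
    - [0,0,-0.009]
    - [0,0,-0.009]
    - [0,0,-0.009]
  grip: [1,1,1,1,1,1,1,1,1,1]

```text
time_s: 4.2
eef_pos: [0.4318, -0.0181, 0.0084]
eef_rot: [0.0, 0.994, 0.105, 0.0]
wrist_force: [-0.0, 0.4, -0.2]
opening: 0.998
grasp_force: 0.0
```

Run:
```python
from h import *
o=readout.get_obs();c=vision.camera("wrist");W=wcloud(c,o)
plan([.4315,-.018,.008],12.1)
st(W,"card",.38,.49,-.05,.014,.06,.085)
T=rot(o["eef_rot"]).inv().apply(W.reshape(-1,3)-o["eef_pos"]).reshape(W.shape)*1000
for s in(1,-1):
    m=(np.abs(T[...,0])<14)&(s*T[...,1]>38)&(s*T[...,1]<52)&(T[...,2]<40)&(T[...,2]>-60);print(s,m.sum(),np.percentile(T[m],[1,50,99],axis=0).round(1).tolist())
```

```text
now [432.  -18.1   8.5] t 4.25 op 1.003 F [-0.5  0.4  0.5]
shift mm [-0.4 -0.2  0.5] rotvec [ 0.0005 -0.0009 -0.0004]
card 5423 minmax [ 0.4241 -0.05    0.06  ] [0.4559 0.0123 0.085 ] medz 0.07 rect [435.3 -20.9] [19.7 69. ] 22.4
1 2936 [[-13.0, 38.3, -58.8], [4.9, 43.2, -30.3], [13.3, 51.5, 10.7]]
-1 2948 [[-13.0, -51.6, -58.7], [5.2, -43.0, -30.5], [13.3, -38.4, 10.9]]
```

Call:
play_rows:
  xyz:
    - [0,0,0]
    - [0,0,0]
    - [0,0,0]
    - [0,0,0]
    - [0,0,0]
    - [0,0,0]
    - [0,0,0]
    - [0,0,0]
    - [0,0,0]
    - [0,0,0]
  rot:
    - [0,0,0]
    - [0,0,0]
    - [0,0,0]
    - [0,0,0]
    - [0,0,0]
    - [0,0,0]
    - [0,0,0]
    - [0,0,0]
    - [0,0,0]
    - [0,0,0]
  grip: [0.5,0.5,0.5,0.5,0.5,0.5,0.5,0.5,0.5,0.5]

```text
time_s: 5.5
eef_pos: [0.4341, -0.0183, 0.0108]
eef_rot: [0.001, 0.994, 0.105, 0.002]
wrist_force: [-3.8, 3.4, 22.4]
opening: 0.715
grasp_force: 61.4
```

Run:
```python
from h import *
o=readout.get_obs();c=vision.camera("wrist");W=wcloud(c,o)
print(o["opening"],o["grasp_force"],o["eef_pos"])
T=rot(o["eef_rot"]).inv().apply(W.reshape(-1,3)-o["eef_pos"]).reshape(W.shape)*1000
for s in(1,-1):
    m=(np.abs(T[...,0])<14)&(s*T[...,1]>33)&(s*T[...,1]<50)&(T[...,2]<0)&(T[...,2]>-60);print(s,m.sum(),np.percentile(T[m],[1,50,97,99,99.8],axis=0).round(1).tolist())
st(W,"card",.42,.445,-.05,.014,.06,.0795)
cv2.imwrite("pics/w3.png",c["color"][130:400,120:520,::-1].repeat(2,0).repeat(2,1))
```

```text
0.7145756220954477 61.35397106409073 [ 0.43413037 -0.0183054   0.01079395]
1 1345 [[5.8, 33.1, -59.8], [10.4, 38.7, -46.9], [13.1, 48.8, -16.6], [13.4, 49.6, -14.1], [13.7, 50.0, -12.4]]
-1 1342 [[5.8, -49.7, -59.8], [10.5, -38.9, -47.8], [13.1, -33.3, -17.0], [13.4, -33.1, -14.3], [13.7, -33.0, -13.0]]
card 4384 minmax [ 0.4267 -0.049   0.06  ] [0.4434 0.014  0.0794] medz 0.0695 rect [434.7 -17.7] [14.4 63.3] 2.7
```

View pics/w3.png

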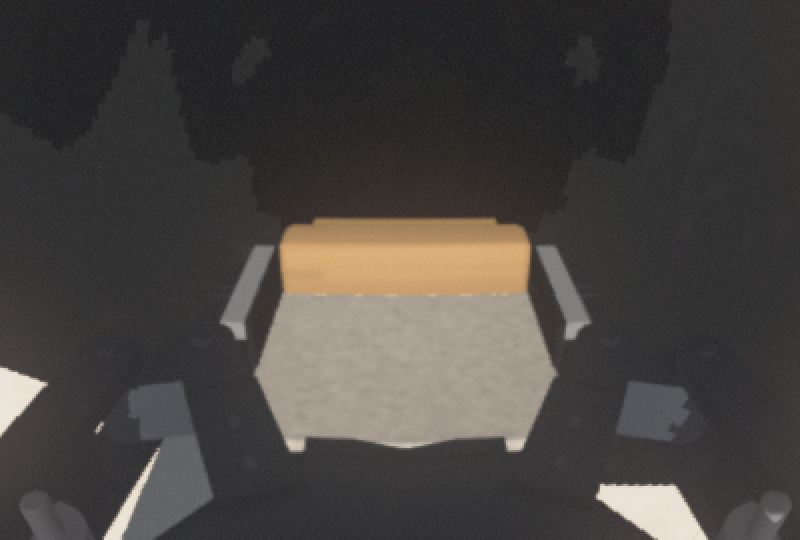

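Call:
play_rows:
  xyz:
    - [0,0,-10]
    - [0,0,-30]
    - [-5,30,-60]
    - [-12,75,-76]
    - [-18,120,-76]
    - [-25,165,-76]
    - [-31,205,-76]
    - [-35,228,-76]
    - [-35,228,-76]
    - [-35,228,-76]
  rot:
    - [0,0,0]
    - [0,0,0]
    - [0,0,0.02]
    - [0,0,0.06]
    - [0,0,0.1]
    - [0,0,0.14]
    - [0,0,0.17]
    - [0,0,0.192]
    - [0,0,0.192]
    - [0,0,0.192]
  grip: [0.5,0.5,0.5,0.5,0.5,0.5,0.5,0.5,0.5,0.5]

```text
time_s: 6.8
eef_pos: [0.4445, -0.2468, 0.0837]
eef_rot: [-0.001, 1.0, 0.01, -0.0]
wrist_force: [0.2, 0.2, -0.8]
opening: 0.709
grasp_force: 66.2
```

Run:
```python
from h import *
o=readout.get_obs();c=vision.camera("wrist");W=wcloud(c,o)
plan([.445,-.248,.085],1.1); print("q",o["q"].round(2))
st(W,"recess",.49,.56,-.29,-.20,-.01,.013)
p=W.reshape(-1,3);p=p[(p[:,0]>.475)&(p[:,0]<.70)&(p[:,1]>-.37)&(p[:,1]<-.12)&(abs(p[:,2]-.0215)<.003)]
r=cv2.minAreaRect((p[:,:2]*1000).astype(np.float32));print("board",p.min(0),p.max(0),r,np.median(p[:,2]))
T=rot(o["eef_rot"]).inv().apply(W.reshape(-1,3)-o["eef_pos"])*1000
m=(np.abs(T[:,1])<28)&(np.abs(T[:,0])<25)&(T[:,2]>-75)&(T[:,2]<30)
q=T[m]
for a in range(-75,30,5):
    s=q[(q[:,2]>=a)&(q[:,2]<a+5)]
    if len(s)>5: print(a,len(s),np.percentile(s[:,0],[2,50,98]).round(1),s[:,1].min().round(1),s[:,1].max().round(1))
cv2.imwrite("pics/w4.png",c["color"][...,::-1])
```

```text
now [ 444.6 -246.7   83.7] t 6.85 op 0.709 F [ 0.1 -0.1 -1.4]
shift mm [ 0.4  1.4 -1.3] rotvec [-0.0012  0.0009  0.0008]
q [-0.74  0.22  1.88  0.    1.04  0.81]
recess 3046 minmax [ 0.49   -0.29   -0.0034] [ 0.5359 -0.2003  0.0129] medz 0.0051 rect [ 513.  -245.2] [89.6 45.9] 90.0
board [ 0.49384013 -0.34814965  0.01850071] [ 0.61087603 -0.14739693  0.02449715] ((552.0921020507812, -247.60040283203125), (113.67164611816406, 199.27273559570312), 1.135087490081787) 0.020669907754477204
-75 299 [15.6 16.6 17.4] -28.0 28.0
-70 638 [-2.1 -0.   5.2] -25.6 25.6
-65 1199 [-1.  -0.1 11.6] -28.0 28.0
-60 1155 [-1.1 -0.1  0.8] -26.9 27.2
-55 1133 [-1.2 -0.2  0.7] -27.9 28.0
-50 1012 [-1.2 -0.3  0.6] -28.0 28.0
-45 967 [-1.2 -0.4  0.5] -28.0 28.0
-40 843 [-1.3 -0.4  0.3] -28.0 28.0
-35 765 [-1.3 -0.5  0.4] -28.0 27.7
-30 732 [-1.4 -0.6  0.1] -27.8 27.9
-25 636 [-1.4 -0.7  0.1] -28.0 28.0
-20 2816 [-1.2  4.3 12. ] -27.9 28.0
-15 1049 [-0.3 12.1 13.2] -28.0 28.0
-10 471 [11.9 12.6 13.2] -28.0 27.9
-5 62 [11.9 12.3 12.8] -27.4 27.7
0 32 [8.3 8.5 9.1] -24.2 23.4
5 332 [7.7 8.4 9. ] -24.4 25.1
```

View pics/w4.png

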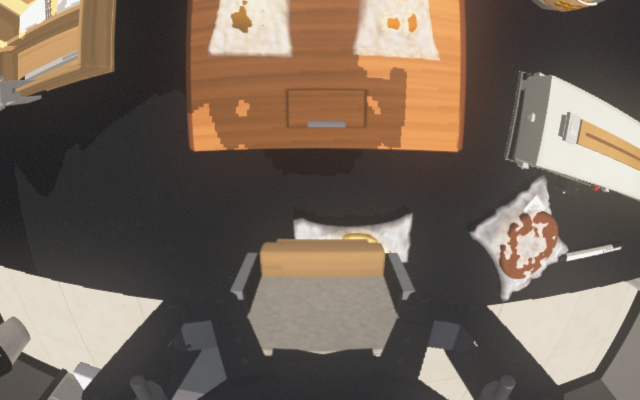

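The recess mouth is at about (288–366, 89–128), with the steel catch at (326,124). The stand hangs square in the gripper.

Run:
```python
from h import *
o=readout.get_obs();c=vision.camera("wrist");W=wcloud(c,o)
box=W[75:140,275:380]
a=R.from_euler("z",1.1,degrees=True)
B=a.inv().apply(box.reshape(-1,3)-[.5224,-.2478,0])*1000
m=(B[:,2]<16)&(abs(B[:,0])<22)&(abs(B[:,1])<40)
q=B[m];print("hole in board axes about guess",m.sum(),np.percentile(q,[0.5,50,99.5],axis=0).round(1).tolist())
f=q[q[:,2]<8.5];print("floor",np.percentile(f,[0.5,50,99.5],axis=0).round(1).tolist())
# rim via gray edges: rows/cols profile
g=cv2.cvtColor(c["color"],cv2.COLOR_RGB2GRAY).astype(float)
print("col300",[int(x) for x in g[80:136,300]]);print("row100",[int(x) for x in g[100,278:298]],[int(x) for x in g[100,356:376]])
def pix(u,v,z=.0207):
    K=np.array(c["camera_matrix"]);H=np.array(c["hand_eye"])
    x=(u-K[0,2])/K[0,0];y=(v-K[1,2])/K[1,1];t=np.hypot(x,y)
    d=np.array([x/t*np.sin(t),y/t*np.sin(t),np.cos(t)]);r=rot(o["eef_rot"])
    d=r.apply(H[:3,:3]@d);p=r.apply(H[:3,3])+o["eef_pos"];w=p+d*(z-p[2])/d[2]
    return (a.inv().apply(w-[.5224,-.2478,0])*1000).round(1)
for uv in((288,108),(366,108),(326,89),(326,128),(300,89),(300,127.5)): print(uv,pix(*uv))
```

```text
hole in board axes about guess 2857 [[-13.0, -27.5, 3.4], [0.6, -0.1, 5.3], [13.3, 27.0, 15.8]]
floor [[-13.0, -27.3, 3.4], [0.8, -0.1, 5.2], [13.0, 26.9, 7.8]]
col300 [114, 114, 116, 119, 117, 117, 120, 115, 108, 98, 105, 113, 115, 113, 111, 111, 107, 113, 115, 113, 110, 110, 111, 113, 112, 114, 115, 115, 118, 117, 117, 112, 113, 112, 115, 116, 117, 117, 117, 119, 119, 120, 117, 115, 110, 107, 99, 99, 107, 111, 114, 113, 115, 113, 113, 116]
row100 [112, 113, 112, 114, 114, 111, 110, 102, 92, 85, 92, 105, 112, 112, 113, 112, 113, 111, 114, 113] [118, 118, 116, 117, 120, 116, 114, 114, 105, 88, 95, 145, 164, 171, 173, 168, 141, 137, 136, 124]
(288, 108) [ 0.3 25.4 20.7]
(366, 108) [  0.5 -26.7  20.7]
(326, 89) [12.9  0.1 20.7]
(326, 128) [-13.5   0.   20.7]
(300, 89) [13.  17.3 20.7]
(300, 127.5) [-13.1  17.5  20.7]
```

Run:
```python
from h import *
o=readout.get_obs();c=vision.camera("wrist");W=wcloud(c,o)
T=rot(o["eef_rot"]).inv().apply(W.reshape(-1,3)-o["eef_pos"])*1000;w=W.reshape(-1,3)
m=(w[:,0]>.50)&(w[:,0]<.56)&(w[:,1]>-.34)&(w[:,1]<-.16)&(abs(w[:,2]-.021)<.003);q=T[m]
print("board plane slopes",np.linalg.lstsq(np.c_[q[:,:2],np.ones(len(q))],q[:,2],rcond=None)[0])
m=(np.abs(T[:,1])<25)&(np.abs(T[:,0])<3)&(T[:,2]>-65)&(T[:,2]<-25);q=T[m]
print("card slopes",np.linalg.lstsq(np.c_[q[:,1:],np.ones(len(q))],q[:,0],rcond=None)[0])
plan([.5255,-.248,.045],1.1)
```

```text
board plane slopes [-1.03125074e-03 -1.29183160e-03  6.31872761e+01]
card slopes [-0.00175969 -0.01596451 -1.05445538]
now [ 444.8 -246.9   83.9] t 6.95 op 0.712 F [-0.2  0.4 -1.1]
shift mm [80.6  2.8 38.9] rotvec [-0.0006  0.0004  0.0012]
```

Call:
play_rows:
  xyz:
    - [20,1,0]
    - [50,2,10]
    - [75,3,25]
    - [80.6,3,39]
    - [80.6,3,39]
    - [80.6,3,44]
    - [80.6,3,49]
    - [80.6,3,54]
    - [80.6,3,58]
    - [80.6,3,60]
  rot:
    - [0,0,0]
    - [0,0.008,0]
    - [0,0.016,0]
    - [0,0.016,0]
    - [0,0.016,0]
    - [0,0.016,0]
    - [0,0.016,0]
    - [0,0.016,0]
    - [0,0.016,0]
    - [0,0.016,0]
  grip: [0.5,0.5,0.5,0.5,0.5,0.5,0.5,0.5,0.5,0.5]

```text
time_s: 8.2
eef_pos: [0.5261, -0.2499, 0.0243]
eef_rot: [0.0, 1.0, 0.009, 0.009]
wrist_force: [1.0, 1.0, 3.2]
opening: 0.713
grasp_force: 66.3
```

Run:
```python
from h import *
o=readout.get_obs();plan([.5255,-.248,.019],1.1);print(o["torque"].round(2))
c=vision.camera("wrist");W=wcloud(c,o)
T=rot(o["eef_rot"]).inv().apply(W.reshape(-1,3)-o["eef_pos"])*1000;w=W.reshape(-1,3)
m=(np.abs(T[:,1])<25)&(np.abs(T[:,0])<18)&(T[:,2]>-65)&(T[:,2]<25)
q=T[m];ww=w[m]
for a in range(-30,20,3):
    k=(q[:,2]>=a)&(q[:,2]<a+3);s=q[k]
    if len(s)>5: print(a,len(s),np.percentile(s[:,0],[2,50,98]).round(1),ww[k][:,2].mean().round(4))
```

```text
now [ 526.1 -249.9   24.3] t 8.2 op 0.713 F [1.  1.  3.2]
shift mm [-0.7 -1.9  5.3] rotvec [ 0.0004 -0.0172 -0.0007]
[ 0.2  -0.31 -0.03]
-30 389 [-1.4 -0.6  0.2] 0.0528
-27 376 [-1.5 -0.7  0.1] 0.0498
-24 334 [-1.5 -0.7  0.1] 0.0468
-21 343 [-1.5 -0.8  0. ] 0.0437
-18 2309 [-1.1  5.  12.1] 0.0402
-15 737 [-0.2 11.7 13. ] 0.0386
-12 302 [12.  12.6 13.3] 0.0349
-9 243 [11.9 12.6 13.1] 0.032
-6 114 [11.8 12.4 12.9] 0.0295
0 83 [11.1 14.  17.6] 0.0218
3 1427 [ 8.1 13.4 17.8] 0.0204
6 13 [ 7.7  8.2 15.2] 0.0182
```

Call:
play_rows:
  xyz:
    - [-0.3,-1,0]
    - [-0.6,-1.8,0]
    - [-0.6,-1.8,2]
    - [-0.6,-1.8,4]
    - [-0.6,-1.8,5]
    - [-0.6,-1.8,6]
    - [-0.6,-1.8,7]
    - [-0.6,-1.8,8]
    - [-0.6,-1.8,8]
    - [-0.6,-1.8,8]
  rot:
    - [0,0,0]
    - [0,0,0]
    - [0,0,0]
    - [0,0,0]
    - [0,0,0]
    - [0,0,0]
    - [0,0,0]
    - [0,0,0]
    - [0,0,0]
    - [0,0,0]
  grip: [0.5,0.5,0.5,0.5,0.5,0.5,0.5,0.5,0.5,0.5]

```text
time_s: 9.5
eef_pos: [0.5254, -0.2479, 0.0188]
eef_rot: [0.0, 1.0, 0.01, 0.008]
wrist_force: [-3.4, 6.2, 26.1]
opening: 0.712
grasp_force: 69.1
```

Run:
```python
from h import *
o=readout.get_obs();plan([.5255,-.248,.019],1.1);print(o["torque"].round(2),o["opening"],o["grasp_force"])
c=vision.camera("wrist");W=wcloud(c,o)
T=rot(o["eef_rot"]).inv().apply(W.reshape(-1,3)-o["eef_pos"])*1000;w=W.reshape(-1,3)
m=(np.abs(T[:,1])<25)&(np.abs(T[:,0])<18)&(T[:,2]>-65)&(T[:,2]<25)
q=T[m];ww=w[m]
for a in range(-30,20,3):
    k=(q[:,2]>=a)&(q[:,2]<a+3);s=q[k]
    if len(s)>5: print(a,len(s),np.percentile(s[:,0],[2,50,98]).round(1),ww[k][:,2].mean().round(4))
k=(q[:,0]>3)&(q[:,0]<11);print("collar top z",np.median(ww[k][:,2]))
m=(abs(T[:,0]-23)<5)&(abs(T[:,1])<25)&(abs(w[:,2]-.021)<.004);print("board z",np.median(w[m][:,2]))
```

```text
now [ 525.4 -247.9   18.8] t 9.5 op 0.712 F [-3.4  6.2 26.1]
shift mm [ 0.1  0.1 -0.2] rotvec [ 0.0003 -0.016   0.0001]
[ 0.58  0.76 -0.11] 0.7123243770967377 69.06402111053467
-30 364 [-1.4 -0.7  0.1] 0.0473
-27 395 [-1.5 -0.7  0.1] 0.0443
-24 330 [-1.5 -0.7 -0.1] 0.0413
-21 353 [-1.5 -0.8  0.1] 0.0383
-18 2354 [-1.2  5.  12.1] 0.0348
-15 682 [-0.1 11.8 13.1] 0.0331
-12 284 [11.9 12.5 13.2] 0.0294
-9 246 [11.8 12.6 13.1] 0.0267
-6 144 [11.8 12.3 16.6] 0.0239
-3 1144 [11.3 14.6 17.8] 0.0206
0 6 [11.9 16.  16.4] 0.0189
collar top z 0.03457411378337909
board z 0.020657828688987696
```

Collar top minus board top measures 13.9 mm against the 14 mm collar height, so the collar is flush. Releasing while still pressing, then rising.

Call:
play_rows:
  xyz:
    - [0,0,0]
    - [0,0,0]
    - [0,0,0]
    - [0,0,0]
    - [0,0,0]
    - [0,0,-10]
    - [0,0,-30]
    - [0,0,-60]
    - [0,0,-90]
    - [0,0,-120]
  rot:
    - [0,0,0]
    - [0,0,0]
    - [0,0,0]
    - [0,0,0]
    - [0,0,0]
    - [0,0,0]
    - [0,0,0]
    - [0,0,0]
    - [0,-0.008,0]
    - [0,-0.016,0]
  grip: [1,1,1,1,1,1,1,1,1,1]

```text
time_s: 10.8
eef_pos: [0.5235, -0.2482, 0.1389]
eef_rot: [0.001, 1.0, 0.009, 0.001]
wrist_force: [0.7, 0.2, 0.7]
opening: 1.001
grasp_force: 0.0
```

Run:
```python
from h import *
o=readout.get_obs();plan([.47,-.1,.18],1.5)
c=vision.camera("wrist");W=wcloud(c,o)
a=R.from_euler("z",1.1,degrees=True)
B=a.inv().apply(W.reshape(-1,3)-[.5224,-.248,0])*1000
def f(n,z0,z1,xm,ym=34):
    m=(B[:,2]>z0)&(B[:,2]<z1)&(abs(B[:,0])<xm)&(abs(B[:,1])<ym);q=B[m];r=cv2.minAreaRect(q[:,:2].astype(np.float32))
    print(n,len(q),np.percentile(q,[1,50,99],axis=0).round(1).tolist(),np.round(r[0],1),np.round(r[1],1),round(r[2],1))
f("collartop",33,37.5,18);f("cardtop",83,92,12);f("card",45,80,12);f("board",18,24,40)
q=B[(B[:,2]>45)&(B[:,2]<80)&(abs(B[:,0])<12)&(abs(B[:,1])<30)];print("card x slope",np.linalg.lstsq(np.c_[q[:,1:],np.ones(len(q))],q[:,0],rcond=None)[0])
q=B[(abs(B[:,2]-35)<2.5)&(B[:,0]>4)&(B[:,0]<13)&(abs(B[:,1])<29)];print("collar plane",np.linalg.lstsq(np.c_[q[:,:2],np.ones(len(q))],q[:,2],rcond=None)[0])
```

```text
now [ 523.5 -248.2  138.9] t 10.8 op 1.001 F [0.7 0.2 0.7]
shift mm [ -50.6 -149.1  -41.3] rotvec [ 0.0013 -0.0014 -0.0074]
collartop 1174 [[3.2, -30.0, 33.2], [9.9, -0.4, 34.6], [17.0, 29.5, 37.1]] [10.1 -0.3] [61.  14.2] 90.0
cardtop 520 [[0.4, -29.7, 83.1], [2.6, 0.3, 86.3], [4.2, 29.5, 88.0]] [ 2.3 -0.3] [61.2  4.2] 89.7
card 1156 [[2.8, -30.4, 45.3], [3.5, -0.4, 64.9], [4.3, 29.9, 79.4]] [ 3.6 -0.3] [62.2  2. ] 90.0
board 1974 [[-27.1, -33.6, 19.1], [25.7, 1.3, 20.7], [39.7, 33.6, 23.7]] [ 6.3 -0. ] [67.4 68. ] 0.0
card x slope [1.82167166e-03 2.19458291e-04 3.49229053e+00]
collar plane [ 1.88138015e-02 -2.50042327e-03  3.45211718e+01]
```

Call:
play_rows:
  xyz:
    - [3,-15,-15]
    - [8,-40,-35]
    - [13,-68,-41]
    - [18,-96,-41]
    - [23,-124,-41]
    - [28,-152,-41]
    - [33,-180,-41]
    - [38,-205,-41]
    - [41,-217,-41]
    - [41,-217,-41]
  rot:
    - [0,0,-0.16]
    - [0,0,-0.34]
    - [0,0,-0.52]
    - [0,0,-0.7]
    - [0,0,-0.88]
    - [0,0,-1.06]
    - [0,0,-1.24]
    - [0,0,-1.41]
    - [0,0,-1.57]
    - [0,0,-1.57]
  grip: [1,1,1,1,1,1,1,1,1,1]

```text
time_s: 12.1
eef_pos: [0.5604, -0.0295, 0.1782]
eef_rot: [0.001, 0.701, 0.714, 0.0]
wrist_force: [0.3, -0.1, -0.4]
opening: 1.004
grasp_force: 0.0
```

Run:
```python
from h import *
o=readout.get_obs();plan([.56,.04,.18],91);print("q",o["q"].round(2))
c=vision.camera("wrist");W=wcloud(c,o);np.savez("wc.npz",W=W)
st(W,"clip",.50,.62,.0,.09,.055,.11)
st(W,"clip top",.50,.62,.0,.09,.093,.11)
st(W,"clip up",.50,.62,.0,.09,.075,.11)
p=W.reshape(-1,3);p=p[(p[:,0]>.53)&(p[:,0]<.70)&(p[:,1]>-.09)&(p[:,1]<.11)&(abs(p[:,2]-.0440)<.003)&~((p[:,0]<.58)&(abs(p[:,1]-.04)<.025))]
r=cv2.minAreaRect((p[:,:2]*1000).astype(np.float32));print("tray rim",len(p),p.min(0),p.max(0),r)
f=p[p[:,0]<.566];print("front wall",len(f),np.percentile(f[:,0],[2,50,98]),np.polyfit(f[:,1],f[:,0],1))
cv2.imwrite("pics/w5.png",c["color"][...,::-1])
```

```text
now [560.4 -29.5 178.2] t 12.1 op 1.004 F [ 0.3 -0.1 -0.4]
shift mm [69.5  0.9 -1.8] rotvec [0.0016 0.0004 0.0007]
q [-0.26  0.2   1.69  0.    1.25 -0.28]
clip 1782 minmax [0.5366 0.0258 0.055 ] [0.5886 0.0532 0.0984] medz 0.0766 rect [562.5  39.4] [51.8 27.1] 1.2
clip top 417 minmax [0.5366 0.0264 0.0931] [0.5886 0.0514 0.0984] medz 0.0963 rect [562.5  38.8] [51.6 23.4] 2.1
clip up 929 minmax [0.5366 0.0264 0.075 ] [0.5886 0.0514 0.0984] medz 0.091 rect [562.5  39.4] [51.7 24.4] 1.8
tray rim 1993 [ 0.55979613 -0.06564101  0.04101034] [0.6730467  0.0870236  0.04567824] ((616.6966552734375, 10.385650634765625), (110.16091918945312, 150.6851806640625), 1.5326666831970215)
front wall 410 [0.55993189 0.56358547 0.56580115] [-0.02046426  0.5635313 ]
```

View pics/w5.png

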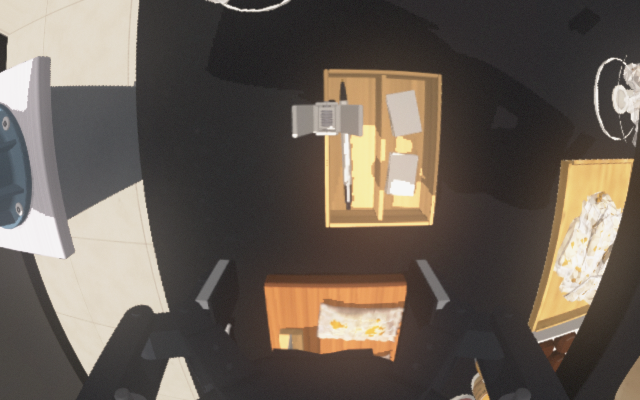

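Call:
play_rows:
  xyz:
    - [20,1,0]
    - [45,2,10]
    - [64,3,30]
    - [68.4,3.5,55]
    - [68.4,3.5,80]
    - [68.4,3.5,100]
    - [68.4,3.5,115]
    - [68.4,3.5,125]
    - [68.4,3.5,130]
    - [68.4,3.5,130]
  rot:
    - [0,0,0]
    - [0,0,0]
    - [0,0,-0.005]
    - [0,0,-0.009]
    - [0,0,-0.009]
    - [0,0,-0.009]
    - [0,0,-0.009]
    - [0,0,-0.009]
    - [0,0,-0.009]
    - [0,0,-0.009]
  grip: [1,1,1,1,1,1,1,1,1,1]

```text
time_s: 13.4
eef_pos: [0.5625, 0.0382, 0.0471]
eef_rot: [0.0, 0.698, 0.716, 0.0]
wrist_force: [-0.8, -0.2, -1.6]
opening: 1.003
grasp_force: 0.0
```

Run:
```python
from h import *
o=readout.get_obs();plan([.5627,.0389,.048],91.5)
c=vision.camera("wrist");W=wcloud(c,o)
st(W,"clip up",.52,.60,.02,.06,.07,.11)
T=rot(o["eef_rot"]).inv().apply(W.reshape(-1,3)-o["eef_pos"])*1000
q=T[(abs(T[:,0])<25)&(abs(T[:,1])<32)&(T[:,2]<-20)&(T[:,2]>-60)];print("tool",np.percentile(q,[.5,50,99.5],axis=0).round(1).tolist())
for a in range(-56,0,8):
    k=T[(abs(T[:,0])<25)&(abs(T[:,1])<32)&(T[:,2]>=a)&(T[:,2]<a+8)]
    if len(k)>5:print(a,k.min(0).round(1),k.max(0).round(1))
```

```text
now [562.5  38.2  47.1] t 13.4 op 1.003 F [-0.8 -0.2 -1.6]
shift mm [ 0.7  0.3 -0.9] rotvec [0.0001 0.     0.0005]
clip up 3754 minmax [0.52   0.0266 0.07  ] [0.5888 0.053  0.1007] medz 0.0879 rect [554.2  39.4] [69.2 25. ] 1.9
tool [[-10.2, -25.5, -50.6], [4.2, 13.4, -39.7], [13.6, 25.9, -20.2]]
-56 [-10.6 -26.1 -51.6] [ 13.9  26.4 -48. ]
-48 [-10.9 -25.2 -48. ] [ 14.2  25.9 -40. ]
-40 [-11.1 -22.9 -40. ] [ 13.9  23.3 -32. ]
-32 [-11.1 -20.2 -32. ] [ 13.7  20.8 -24. ]
-24 [-12.7 -17.6 -24. ] [ 15.3  18.  -16. ]
-16 [-13.1 -15.7 -16. ] [15.9 16.1 -8. ]
-8 [-11.   -9.6  -8. ] [16.7  9.5 -0. ]
```

Call:
play_rows:
  xyz:
    - [1,0,0]
    - [1.5,0,0]
    - [1.5,0,-1]
    - [1.5,0,-1]
    - [1.5,0,-2]
    - [1.5,0,-2]
    - [1.5,0,-3]
    - [1.5,0,-3]
    - [1.5,0,-3]
    - [1.5,0,-3]
  rot:
    - [0,0,0]
    - [0,0,0]
    - [0,0,0]
    - [0,0,0]
    - [0,0,0]
    - [0,0,0]
    - [0,0,0]
    - [0,0,0]
    - [0,0,0]
    - [0,0,0]
  grip: [0.5,0.3,0,0,0,0,0,0,0,0]

```text
time_s: 14.7
eef_pos: [0.5634, 0.0382, 0.0537]
eef_rot: [0.002, 0.697, 0.717, -0.0]
wrist_force: [-10.7, -4.7, 25.3]
opening: 0.231
grasp_force: 67.0
```

Run:
```python
from h import *
o=readout.get_obs();plan([.5627,.0389,.048],91.5);print(o["opening"]*85,o["grasp_force"],o["torque"].round(2))
c=vision.camera("wrist");W=wcloud(c,o)
T=rot(o["eef_rot"]).inv().apply(W.reshape(-1,3)-o["eef_pos"])*1000
for a in range(-64,8,8):
    k=T[(abs(T[:,0])<25)&(abs(T[:,1])<32)&(T[:,2]>=a)&(T[:,2]<a+8)]
    if len(k)>5:print(a,k.min(0).round(1),k.max(0).round(1))
cv2.imwrite("pics/w6.png",c["color"][130:400,120:520,::-1].repeat(2,0).repeat(2,1))
```

```text
now [563.4  38.2  53.7] t 14.7 op 0.231 F [-10.7  -4.7  25.3]
shift mm [ 0.8 -0.7  5.7] rotvec [0.0017 0.003  0.0015]
19.67648640474795 66.9819874316454 [-0.99  1.87 -0.01]
-64 [-12.7 -32.  -64. ] [ 13.2  32.  -56. ]
-56 [-12.8 -32.  -56. ] [ 14.8  32.  -48. ]
-48 [-11.3 -31.9 -48. ] [ 14.1  31.6 -40. ]
-40 [-12.4 -24.1 -40. ] [ 12.   23.1 -32. ]
-32 [-10.9 -24.1 -32. ] [ 12.   23.1 -24. ]
-24 [ -8.  -24.3 -24. ] [ 12.   23.1 -16. ]
-16 [-15.  -23.2 -16. ] [14.2 22.9 -8.1]
-8 [-12.8 -16.   -8. ] [14.7 15.1 -0. ]
0 [-12.7 -12.6   0. ] [15.  10.6  8. ]
```

View pics/w6.png

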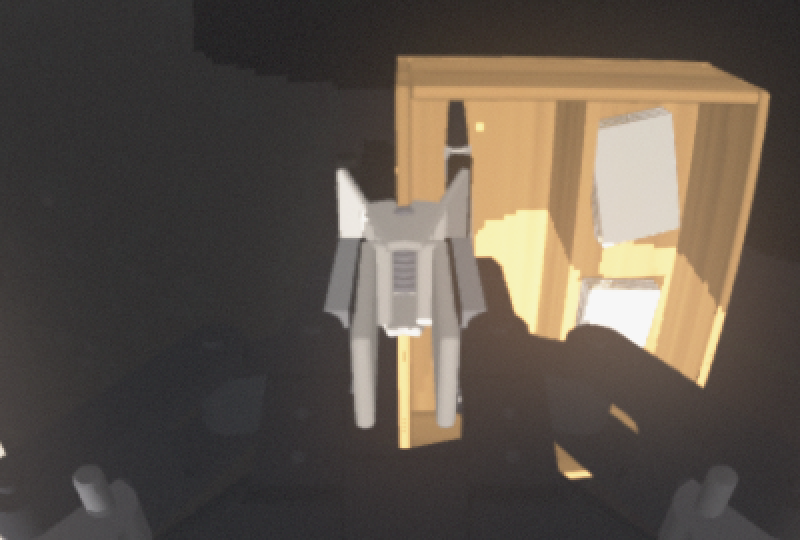

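The clip is squeezed, with the plates parallel and the jaws spread either side of the rim. Lifting straight up.

Call:
play_rows:
  xyz:
    - [0,0,-5]
    - [0,0,-12]
    - [0,0,-25]
    - [0,0,-40]
    - [0,0,-58]
    - [0,0,-78]
    - [0,0,-98]
    - [0,0,-115]
    - [0,0,-125]
    - [0,0,-125]
  rot:
    - [0,0,0]
    - [0,0,0]
    - [0,0,0]
    - [0,0,0]
    - [0,0,0]
    - [0,0,0]
    - [0,0,0]
    - [0,0,0]
    - [0,0,0]
    - [0,0,0]
  grip: [0,0,0,0,0,0,0,0,0,0]

```text
time_s: 16.0
eef_pos: [0.5628, 0.0397, 0.176]
eef_rot: [0.001, 0.698, 0.717, 0.001]
wrist_force: [0.9, 0.2, -1.7]
opening: 0.229
grasp_force: 64.8
```

```bash
cat > clip.py <<'E'
from h import *
o=readout.get_obs();print(o["opening"]*85,o["grasp_force"],o["torque"].round(2),o["wrist_force"].round(1))
c=vision.camera("wrist");W=wcloud(c,o)
T=rot(o["eef_rot"]).inv().apply(W.reshape(-1,3)-o["eef_pos"])*1000
for a in range(-56,60,6):
    k=T[(abs(T[:,0])<22)&(abs(T[:,1])<30)&(T[:,2]>=a)&(T[:,2]<a+6)]
    if len(k)>5:print(a,len(k),np.percentile(k,1,axis=0).round(1),np.percentile(k,99,axis=0).round(1))
plan([.5244,-.2483,.17],91.1)
E
python3 - <<'E'
import clip
from clip import *
cv2.imwrite("pics/w7.png",c["color"][130:400,120:520,::-1].repeat(2,0).repeat(2,1))
E
```

```text
19.477321067144985 64.75715562701225 [-0.    0.02 -0.01] [ 0.9  0.2 -1.7]
-56 1797 [-11.9 -29.1 -55.9] [ 13.3  29.6 -50.1]
-50 1166 [-10.6 -29.3 -50. ] [ 13.8  29.2 -44.1]
-44 582 [-10.4 -21.3 -43.9] [ 12.1  19.1 -38.1]
-38 552 [ -8.6 -23.3 -37.9] [ 11.9  22.5 -32.1]
-32 527 [  3.8 -23.7 -32. ] [ 11.7  22.8 -26.1]
-26 465 [ -8.7 -23.5 -25.9] [ 11.7  22.6 -20.1]
-20 591 [-13.7 -23.  -19.9] [ 13.5  22.8 -14. ]
-14 1201 [-13.  -21.2 -13.9] [13.8 20.4 -8.2]
-8 483 [-12.  -13.6  -7.9] [14.   8.  -2.1]
-2 281 [-12.3 -10.5  -1.9] [14.7  9.   3.9]
4 295 [  2.9 -12.7   4.1] [14.1 11.8  9.8]
10 160 [  0.4 -14.9  10. ] [13.9 13.4 15.9]
16 143 [ -2.6 -16.7  16.1] [14.1 15.4 22. ]
22 167 [ -5.2 -18.9  22.1] [13.9 17.5 28. ]
28 142 [ -8.3 -20.6  28.1] [13.9 19.1 33.9]
34 419 [-10.5 -22.8  34.2] [17.  21.4 39.9]
40 33 [-12.7 -23.   40.1] [17.  21.5 42.2]
now [562.2  39.7 175. ] t 16.05 op 0.235 F [ 1.4 -0.4 -0.6]
shift mm [-286.9  -45.6    5. ] rotvec [0.0001 0.     0.0078]
```

View pics/w7.png

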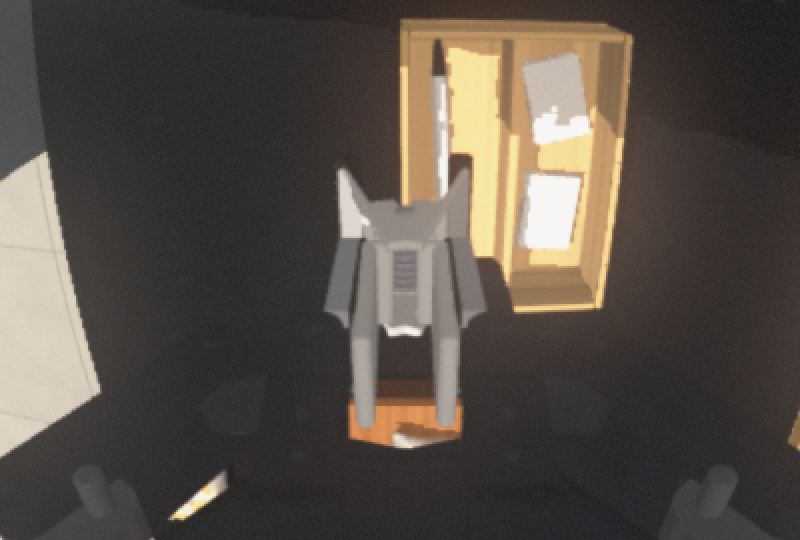

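Call:
play_rows:
  xyz:
    - [-15,-2,0]
    - [-45,-7,0]
    - [-85,-13,0]
    - [-125,-20,0]
    - [-165,-26,0]
    - [-205,-32,2]
    - [-245,-38,4]
    - [-275,-43,5]
    - [-287,-45,5]
    - [-287,-45,5]
  rot:
    - [0,0,0]
    - [0,0,0]
    - [0,0,0.002]
    - [0,0,0.004]
    - [0,0,0.006]
    - [0,0,0.008]
    - [0,0,0.008]
    - [0,0,0.008]
    - [0,0,0.008]
    - [0,0,0.008]
  grip: [0,0,0,0,0,0,0,0,0,0]

```text
time_s: 17.3
eef_pos: [0.5245, -0.2488, 0.1695]
eef_rot: [-0.001, 0.701, 0.713, 0.0]
wrist_force: [0.8, 0.1, -0.3]
opening: 0.231
grasp_force: 64.8
```

Run:
```python
from h import *
o=readout.get_obs();plan([.5251,-.2483,.106],91.1)
c=vision.camera("wrist");W=wcloud(c,o)
a=R.from_euler("z",1.1,degrees=True)
B=a.inv().apply(W.reshape(-1,3)-[.5224,-.248,0])*1000
q=B[(B[:,2]>70)&(B[:,2]<92)&(abs(B[:,0])<15)&(abs(B[:,1])<45)];print("card",len(q),np.percentile(q,[1,50,99],axis=0).round(1).tolist() if len(q) else"")
S=cloud(vision.camera("side")).reshape(-1,3);S=a.inv().apply(S-[.5224,-.248,0])*1000
q=S[(S[:,2]>60)&(S[:,2]<95)&(abs(S[:,0])<20)&(abs(S[:,1])<45)];print("side card",len(q),np.percentile(q,[1,50,99],axis=0).round(1).tolist() if len(q) else"")
```

```text
now [ 524.5 -248.8  169.5] t 17.3 op 0.231 F [ 0.8  0.1 -0.3]
shift mm [ 0.4  0.7 63.5] rotvec [-0.0008 -0.0009 -0.0017]
card 265 [[0.6, -19.6, 74.1], [2.2, 7.5, 86.6], [3.0, 31.2, 88.0]]
side card 73 [[-3.4, -32.6, 60.4], [-0.1, 2.0, 77.0], [2.9, 35.4, 91.6]]
```

Call:
play_rows:
  xyz:
    - [0.4,0.7,2]
    - [0.4,0.7,6]
    - [0.4,0.7,14]
    - [0.4,0.7,24]
    - [0.4,0.7,34]
    - [0.4,0.7,44]
    - [0.4,0.7,53]
    - [0.4,0.7,60]
    - [0.4,0.7,63.5]
    - [0.4,0.7,63.5]
  rot:
    - [0,0,0]
    - [0,0,0]
    - [0,0,0]
    - [0,0,0]
    - [0,0,0]
    - [0,0,0]
    - [0,0,0]
    - [0,0,0]
    - [0,0,0]
    - [0,0,0]
  grip: [0,0,0,0,0,0,0,0,0,0]

```text
time_s: 18.65
eef_pos: [0.5257, -0.2479, 0.1064]
eef_rot: [-0.0, 0.7, 0.714, -0.0]
wrist_force: [-0.8, 0.8, -0.4]
opening: 0.228
grasp_force: 64.8
```

Run:
```python
from clip import *
plan([.5251,-.2483,.106],91.1)
a=R.from_euler("z",1.1,degrees=True)
B=a.inv().apply(W.reshape(-1,3)-[.5224,-.248,0])*1000
q=B[(B[:,2]>72)&(B[:,2]<92)&(abs(B[:,0]-2)<5)&(abs(B[:,1])<45)];print("card",len(q),np.percentile(q,[1,50,99],axis=0).round(1).tolist())
q=B[(B[:,2]>60)&(B[:,2]<72)&(abs(B[:,0])<28)&(abs(B[:,1])<19)];print("lips",len(q),np.percentile(q[q[:,0]<-4],[1,50,99],axis=0).round(1).tolist(),np.percentile(q[q[:,0]>7],[1,50,99],axis=0).round(1).tolist())
q=B[(B[:,2]>33)&(B[:,2]<37.5)&(abs(B[:,0])<17)&(abs(B[:,1])<34)];print("collar",len(q),np.percentile(q,[1,50,99],axis=0).round(1).tolist())
cv2.imwrite("pics/w8.png",c["color"][130:400,120:520,::-1].repeat(2,0).repeat(2,1))
```

```text
19.37313020118151 64.75774124264717 [ 0.02  0.   -0.04] [-0.8  0.8 -0.4]
-56 1808 [-11.7 -29.  -55.9] [ 13.2  29.7 -50.1]
-50 1139 [-10.3 -29.2 -50. ] [ 13.9  29.4 -44.1]
-44 589 [-11.  -20.8 -44. ] [ 12.   20.2 -38.1]
-38 562 [ -8.7 -23.4 -38. ] [ 11.7  22.5 -32. ]
-32 546 [  3.2 -23.7 -31.9] [ 11.7  22.8 -26. ]
-26 454 [ -8.8 -23.8 -25.9] [ 11.8  22.8 -20. ]
-20 572 [-13.6 -23.1 -19.9] [ 13.4  22.6 -14. ]
-14 1220 [-13.1 -21.2 -13.9] [13.8 20.4 -8.3]
-8 472 [-12.1 -13.1  -7.8] [14.  11.3 -2.1]
-2 284 [-12.4 -10.5  -1.9] [14.8  9.   3.9]
4 294 [  3.1 -12.6   4.2] [14.  11.8  9.9]
10 160 [  0.2 -15.   10.1] [13.8 13.4 15.8]
16 255 [ -2.2 -16.6  16.1] [21.5 15.4 21.9]
22 169 [ -5.3 -18.9  22.1] [14.  17.5 27.9]
28 142 [ -8.8 -20.6  28.1] [14.  19.1 34. ]
34 410 [-10.7 -22.5  34.3] [17.1 21.3 39.9]
40 38 [-12.8 -23.2  40.1] [17.1 21.7 42.2]
now [ 525.9 -248.   106.7] t 18.7 op 0.231 F [-1.   0.1  0.1]
shift mm [ -0.2  -1.5 -63.3] rotvec [ 0.0002  0.0001 -0.0002]
now [ 525.9 -248.   106.7] t 18.7 op 0.231 F [-1.   0.1  0.1]
shift mm [-0.2 -0.8  0.7] rotvec [ 0.0002  0.0001 -0.0002]
card 221 [[1.0, 8.2, 73.0], [2.2, 21.8, 86.5], [3.4, 31.1, 88.0]]
lips 442 [[-19.8, -11.1, 65.1], [-16.0, 12.9, 69.2], [-11.1, 17.2, 71.9]] [[16.1, -10.9, 64.6], [22.2, 11.9, 69.0], [24.9, 17.0, 71.7]]
collar 1914 [[-12.2, -12.9, 33.2], [4.2, 9.9, 34.6], [16.3, 30.6, 36.1]]
```

View pics/w8.png

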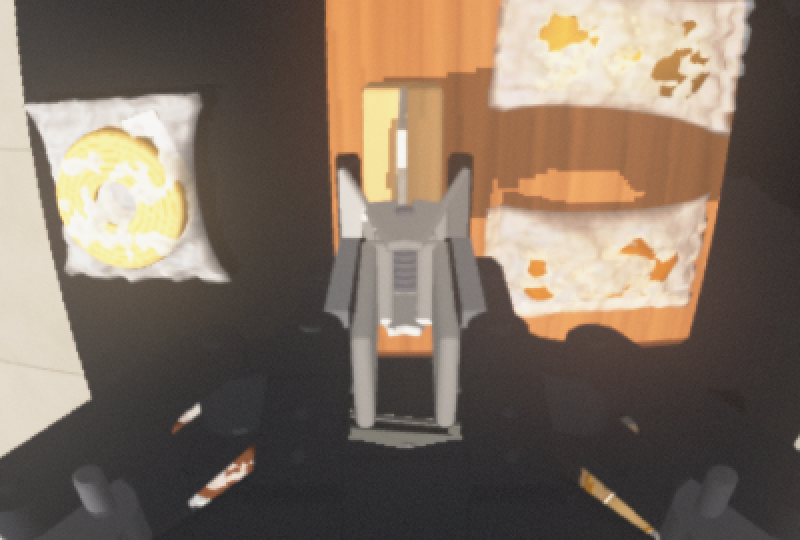

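The clip is held wide open astride the middle of the card. The lips sit 20 to 22 mm either side of the card's centre plane, there is no contact force, and the collar is still flush.

```bash
python3 -c "
from h import *
print(abs(readout.get_obs()['dq']).max()); print(ctrl.hand_in())"
```

```text
0.00682682757301196
the job is handed in; nothing more can be done
None
```

The stand is pressed flush into the recess and released. The clip is off the tray and held wide open, square astride the middle of the card's top edge; the job was handed in at about 18.7 s (no verdict came back).

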